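# Wake and start the office laminator

## Task

Start the laminator on the desk: press its large round key fully down and let it come back up, then press its long bar-shaped key fully down and let it come back up. Press them one at a time in that order, and leave the square key and the small round key unpressed.

Things in the scene. Friction and masses are not known exactly. Their poses are not given: they have to be found in the camera images.
- big_round_top (a point): White round key, 38 mm across, the larger of two round ones; one of four keys in a row on the laminator, 70 mm apart, in any order. Point: centre of its top face, 100 mm above the desk; z up, y along the row of keys. Stands 11 mm above its dark plate, moves 6 mm down, springs back; starts moving at 1.5 N, fully down at 5 N.
- long_bar_top (a point): White bar-shaped key in the same row, 52 mm long (along the row) and 20 mm wide. Point: centre of its top face, 100 mm above the desk; z up, y along the row of keys. Stands 11 mm above its dark plate, moves 6 mm down, springs back; starts moving at 1.5 N, fully down at 5 N.
- square_top (a point): White square key in the same row, 30 x 30 mm: not to be pressed. Point: centre of its top face, 100 mm above the desk; z up, y along the row of keys. Stands 11 mm above its dark plate, moves 6 mm down, springs back; starts moving at 1.5 N, fully down at 5 N.
- small_round_top (a point): White small round key in the same row, 20 mm across: not to be pressed. The laminator is fixed, 460 x 160 x 85 mm; an eraser and a tape roll (under 20 mm high) lie on the ends of its top. Point: centre of its top face, 100 mm above the desk; z up, y along the row of keys. Stands 11 mm above its dark plate, moves 6 mm down, springs back; starts moving at 1.5 N, fully down at 5 N.

How it is judged (in metres and radians):
On the way, in this order (a step that is already met when the one before it is completed fails the run):
1. the large round key is pressed down by more than 3.5 mm, alone (distance of big_round_top from where it was at the start of the episode above 0.0035 m and distance of each of long_bar_top, square_top, small_round_top from where it was at the start of the episode below 0.0015 m), for 0.05 s.
2. then the long bar key is pressed down by more than 3.5 mm, alone (distance of long_bar_top from where it was at the start of the episode above 0.0035 m and distance of each of big_round_top, square_top, small_round_top from where it was at the start of the episode below 0.0015 m), for 0.05 s.
At the end, for the whole second after the job is handed in: The large round key and then the long bar key have been pressed, and all four keys are up again (within 1.5 mm of their rest heights) (distance of each of big_round_top, long_bar_top, square_top, small_round_top from where it was at the start of the episode below 0.0015 m); the robot touches nothing.
It fails at once if the square key is pressed (down by more than 3 mm) (distance of square_top from where it was at the start of the episode above 0.003 m).
It fails at once if the small round key is pressed (down by more than 3 mm) (distance of small_round_top from where it was at the start of the episode above 0.003 m).
It also fails if it takes over 43 s, if anything falls off the work surface, if the arm or the gripper's body presses on something with over 40 N, if the wrist force passes 120 N, or if a joint passes its speed limit or range.

## Robot

A 6-joint arm with a two-finger parallel gripper is mounted at the origin on the work surface. World frame = base frame: x ahead of the robot, y to its left, z up, the work surface at z = 0. Lengths are in m, angles in degrees, forces in N, time in s.
With the tool pointing down it reaches from about 0.4 to 0.825 m from the base axis. Payload 7 kg.
Tool frame: the origin (TCP) lies at the centre of the arm's flange, where the gripper is bolted on; the fingertips stand 178 mm ahead of it and the grasp point (between the pads) lies 159 mm ahead of it; x points along the fingers, y is the direction in which the jaws open and shut, and the axes are right-handed (so a half turn about x gives the same grasp; the last joint's range is limited). The gripper opens to 88 mm and grips with 3 to 60 N. Pads are 19 mm wide; open, the fingers measure 130 mm over their backs; the gripper's body (78 mm by 193 mm) begins 47 mm behind the grasp point.
Start: joints at [84.517, 20.546, 0.682, 0, -70.136, -16.507], TCP at [0.253, 0.626, 0.405] pointing down, gripper open.
Joint ranges: [-176.03, 176.03], [-82.01, 121.73], [-58.28, 71.71], [-173.87, 95.51], [-174.79, -0.11], [-173.66, 173.66]. Speed limits (degrees/s): [136.94, 136.94, 172.46, 180, 180, 180].

## Interface

Orientations are given as [roll, pitch, yaw] about the fixed x, y, z axes, in that order (R = Rz(yaw) Ry(pitch) Rx(roll)).
In Python, from plant import ctrl gives the robot as it stands. The module is installed in compiled form; this text tells all that it offers.
- The arm moves only by the shell command python3 -m inch 'ROWS'. ROWS is JSON, one flat list of numbers, 7 for each row, row after row: the shift along the tool's x, y, z in m, then the turn, a rotation vector about the tool's x, y, z in degrees, then the finger opening in m, from 0 to 0.0876. In form: [dx, dy, dz, rx, ry, rz, hand, dx, dy, dz, rx, ry, rz, hand, ...]. A call has 1 to 20 rows; each row shifts and turns the pose as measured when the row begins, along the tool's axes as they then stand; what a row does not reach is not made up. A row lasts 1/8 s, in which the tool goes at most 62.5 mm and 10.7 degrees, less where a joint would pass 70% of its speed; a pose out of reach is approached as far as the arm can. A call with a gripper value outside its range is refused whole. The fingers move at their own pace and stop on an object; the grip force is fixed at half the most. Time passes only in rows, so rows that do not move let the fingers close. It gives the time, the measured TCP pose, the force and the opening at its end, in the units of the state.
- ctrl.get_obs(): the state, without advancing time (a new reading comes with each control period).
- ctrl.snapshot(name): name is "side" or "top" or "wrist"; returns a dict with "color" (384x512x3 uint8, red, green, blue), "depth" (384x512 float32, m along the optical axis (not along the pixel's ray), 0 where there is no reading), "K" (3x3 intrinsics, pixels), "position" and "attitude" of the camera in the world; the wrist camera has in their place "hand_eye" (4x4, takes a point from camera to tool coordinates, whose origin is the TCP and whose axes are the tool frame's). Camera axes: x right, y up, looking along -z (the intrinsics and any distortion apply to the point x, -y, -z); pixel columns grow to the right and rows downward; lengths in m; the calibration is good to about 2 mm. The wrist camera is an equidistant fisheye: a pixel r from the principal point sees the ray r / f radians off the axis. A picture is of the moment at which its call begins: read the wrist's pose just before it.
- ctrl.close_job(): hands the job in, once; it reports no verdict.
The state is a dict: "clock": time; "joint_pos": joint angles; "qvel": joint speeds; "tau": joint torques, N m; "tool_pos": TCP position; "orientation": TCP orientation; "force": force on the tool from outside, world axes, zero at the start; "moment": the same for the moment, N m; "opening": finger opening in m.
Only numpy, scipy, OpenCV 4.12 (cv2) and the standard library are available. Lean on these libraries where they do the work, as an engineer would, in place of code of your own. Each camera call takes 0.05 s, during which the arm holds its last target.

## Working session

There is one attempt and no reset: what is moved stays moved. The work goes in short steps, Python scripts to look and compute and a shell command to move; the robot and the scene stay as the last step left them, time stands still between calls to the robot, and variables do not carry over. Pictures are saved under pics/ and viewed, and the job is handed in when it is done.

```bash
mkdir -p pics
python3 - <<'E'
from plant import ctrl
import cv2,numpy as np,pickle
o=ctrl.get_obs(); print({k:np.round(v,4) for k,v in o.items()})
d={}
for n in ["side","top","wrist"]:
    s=ctrl.snapshot(n); d[n]=s; s['obs']=o
    cv2.imwrite(f"pics/{n}0.png",s["color"][:,:,::-1])
    print(n,{k:np.round(v,3).tolist() for k,v in s.items() if k in("K","position","attitude","hand_eye")}, [k for k in s])
pickle.dump(d,open("d0.pkl","wb"))
E
```

```text
{'clock': np.float64(0.0), 'joint_pos': array([ 8.45176e+01,  2.05914e+01,  6.33300e-01, -2.03000e-02,
       -7.01340e+01, -1.65066e+01]), 'qvel': array([-0.0572,  0.1096, -0.0703, -0.0337, -0.0767,  0.    ]), 'tau': array([ 2.10000e-03, -5.82705e+01,  2.93065e+01,  6.99730e+00,
        7.00000e-03, -2.00000e-04]), 'tool_pos': array([0.2527, 0.6257, 0.4037]), 'orientation': array([  94.7928,   89.906 , -107.2031]), 'force': array([-0.2241, -0.0698,  0.4732]), 'moment': array([0.0378, 0.0437, 0.0429]), 'opening': np.float64(0.0878)}
side {'K': [[370.095, 0.0, 253.188], [0.0, 370.095, 195.749], [0.0, 0.0, 1.0]], 'position': [0.437, 0.526, 0.549], 'attitude': [48.36, -0.791, -165.634]} ['color', 'depth', 'K', 'position', 'attitude', 'obs']
top {'K': [[495.906, 0.0, 256.496], [0.0, 495.906, 195.111], [0.0, 0.0, 1.0]], 'position': [0.496, 0.046, 1.009], 'attitude': [5.683, -0.881, -88.618]} ['color', 'depth', 'K', 'position', 'attitude', 'obs']
wrist {'K': [[297.319, 0.0, 252.958], [0.0, 297.319, 192.708], [0.0, 0.0, 1.0]], 'hand_eye': [[-0.001, 0.283, -0.959, 0.02], [1.0, 0.001, -0.0, 0.0], [0.001, -0.959, -0.283, -0.076], [0.0, 0.0, 0.0, 1.0]]} ['color', 'depth', 'K', 'hand_eye', 'obs']
```

View pics/top0.png

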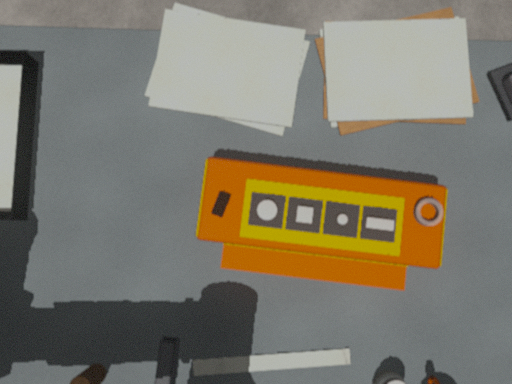

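View pics/side0.png

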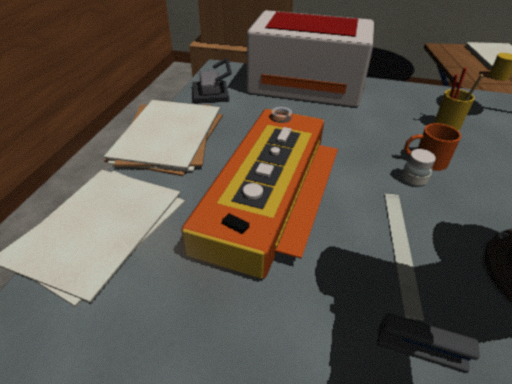

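View pics/wrist0.png

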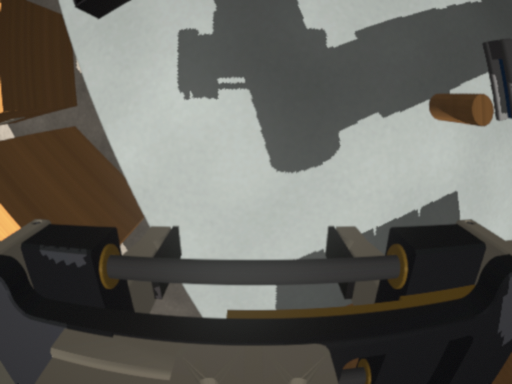

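The top view shows the keys in a row: big round (266,210), square (304,215), small round (343,219) and bar (379,224). In the side view the big round key is near (253,190) and the bar near (285,134). Next I locate them precisely.

```bash
cat > h.py <<'E'
import numpy as np,cv2
from scipy.spatial.transform import Rotation as R
def ray(s,uv):
    K=s['K'];d=np.array([(uv[0]-K[0,2])/K[0,0],-(uv[1]-K[1,2])/K[1,1],-1.])
    return R.from_euler('xyz',s['attitude'],degrees=True).apply(d)
def plane(s,uv,z):
    d=ray(s,uv);p=np.array(s['position']);return p+d*(z-p[2])/d[2]
def blobs(s,roi):
    c=s['color'].astype(int);m=((c.min(2)>125)&(c.max(2)-c.min(2)<45)).astype(np.uint8)
    M=np.zeros_like(m);x0,y0,x1,y1=roi;M[y0:y1,x0:x1]=m[y0:y1,x0:x1]
    n,l,st,ce=cv2.connectedComponentsWithStats(M)
    return [(st[i,4],st[i,:4].tolist(),ce[i]) for i in range(1,n) if st[i,4]>25]
def tri(s1,u1,s2,u2):
    p1,p2=map(np.array,(s1['position'],s2['position']));a,b=ray(s1,u1),ray(s2,u2)
    t=np.linalg.lstsq(np.stack([a,-b],1),p2-p1,rcond=None)[0]
    return p1+a*t[0],p2+b*t[1]
E
python3 - <<'E'
import pickle;from h import *
d=pickle.load(open('d0.pkl','rb'));np.set_printoptions(precision=4,suppress=True)
T=sorted(blobs(d['top'],(248,190,405,245)),key=lambda b:b[2][0])
S=sorted(blobs(d['side'],(235,120,300,205)),key=lambda b:b[2][0])
for n,L in(('top',T),('side',S)):
    for a,bb,c in L: print(n,a,bb,c,plane(d[n],c,.1), d[n]['depth'][int(c[1]),int(c[0])])
if len(S)==len(T)==4:
    for t,s in zip(T,S): print(tri(d['top'],t[2],d['side'],s[2]))
P=[plane(d['top'],t[2],.1) for t in T]
v=P[-1]-P[0];print(np.linalg.norm(v),np.degrees(np.arctan2(v[1],v[0])))
E
```

```text
top 331 [257, 200, 20, 20] [266.5589 209.565 ] [0.5603 0.0147 0.1   ] 0.9131947
top 259 [296, 206, 18, 18] [304.3089 214.2239] [ 0.5535 -0.0549  0.1   ] 0.91033113
top 93 [337, 214, 11, 11] [342.0753 218.9247] [ 0.5466 -0.1245  0.1   ] 0.91148055
top 302 [366, 217, 28, 14] [379.649  223.5993] [ 0.5397 -0.1938  0.1   ] 0.91094846
side 194 [244, 183, 19, 14] [252.8763 189.4485] [0.5609 0.0189 0.1   ] 0.6923294
side 127 [257, 163, 16, 11] [264.5591 168.2205] [ 0.5546 -0.0501  0.1   ] 0.739819
side 36 [271, 147, 9, 6] [275.1667 149.5556] [ 0.5476 -0.1196  0.1   ] 0.7913945
side 98 [278, 128, 13, 12] [284.0714 133.3878] [ 0.5413 -0.1876  0.1   ] 0.83860284
(array([0.5606, 0.0145, 0.0963]), array([0.5619, 0.0148, 0.0964]))
(array([ 0.5537, -0.0553,  0.0961]), array([ 0.5556, -0.055 ,  0.0962]))
(array([ 0.5468, -0.1252,  0.0963]), array([ 0.5485, -0.1249,  0.0963]))
(array([ 0.5399, -0.1949,  0.0956]), array([ 0.5423, -0.1946,  0.0956]))
0.20946504788258466 -95.64439862846883
```

```bash
cat >> h.py <<'E'
BIG=np.array([.5608,.0155]);BAR=np.array([.5405,-.1928])
def go(p,z):
    from plant import ctrl
    o=ctrl.get_obs();r=R.from_euler('xyz',o['orientation'],degrees=True);A=r.as_matrix()
    np.set_printoptions(precision=4,suppress=True)
    u=BIG-BAR;u/=np.linalg.norm(u)
    best=[]
    for s in(1,-1):
        y=np.array([s*u[0],s*u[1],0]);x=np.array([0,0,-1.]);G=np.stack([x,y,np.cross(x,y)],1)
        best.append((r.inv()*R.from_matrix(G)).as_rotvec(degrees=True))
    e=np.array([*p,z])-o['tool_pos']
    print('t',o['clock'],'tcp',o['tool_pos'],'j6',o['joint_pos'][5],'F',o['force'],'err w',e,'tool',A.T@e);print('rot',best);print(A)
E
python3 -c "
from h import *
go(BIG,.34)"
```

```text
t 0.15 tcp [0.2527 0.6258 0.4039] j6 -16.50640101815522 F [-1.0403 -0.817  -0.5722] err w [ 0.3081 -0.6103 -0.0639] tool [ 0.0646  0.4504 -0.5142]
rot [array([163.5713,  -0.1029,  -0.0061]), array([-16.4287,   0.0043,  -0.0716])]
[[-0.0004 -0.3745 -0.9272]
 [-0.0012 -0.9272  0.3745]
 [-1.      0.0012 -0.0001]]
```

```bash
python3 -m inch '[0,0,0,-8.2,0,0,0, 0,0,0,-8.2,0,0,0, 0,0,0,0,0,0,0]'; python3 -c "
from h import *
go(BIG,.34)"
```

```text
clock: 0.52
tool_pos: [0.2526, 0.6256, 0.4027]
orientation: [79.5, 89.8, -105.7]
force: [0.7, -0.5, -0.5]
opening: 0.0631
t 0.525 tcp [0.2526 0.6256 0.4027] j6 0.27431727319067734 F [ 0.6552 -0.5044 -0.5266] err w [ 0.3082 -0.6101 -0.0627] tool [ 0.0644  0.5793 -0.3625]
rot [array([-179.6559,    0.3049,    0.0556]), array([ 0.3439,  0.0355, -0.1945])]
[[-0.0009 -0.091  -0.9958]
 [-0.0033 -0.9958  0.091 ]
 [-1.      0.0034  0.0006]]
```

```bash
python3 -m inch '[0,0.045,-0.028,0,0,0,0, 0,0.045,-0.028,0,0,0,0, 0,0.045,-0.028,0,0,0,0, 0,0.045,-0.028,0,0,0,0, 0,0.045,-0.028,0,0,0,0, 0,0.045,-0.028,0,0,0,0, 0,0.045,-0.028,0,0,0,0, 0,0.045,-0.028,0,0,0,0, 0,0.045,-0.028,0,0,0,0, 0,0.045,-0.028,0,0,0,0, 0,0,0,0,0,0,0, 0,0,0,0,0,0,0]'; python3 -c "
from h import *
go(BIG,.33)"
```

```text
clock: 2.02
tool_pos: [0.4876, 0.133, 0.4036]
orientation: [102.6, 89.8, -85.1]
force: [0.4, 0.1, -0.1]
opening: 0.0008
t 2.025 tcp [0.4876 0.133  0.4036] j6 44.530423846144465 F [ 0.3687  0.1102 -0.0733] err w [ 0.0732 -0.1175 -0.0736] tool [ 0.0741  0.1063 -0.0883]
rot [array([177.8393,  -0.3637,   0.074 ]), array([-2.1603, -0.0477, -0.2344])]
[[ 0.0004 -0.1344 -0.9909]
 [-0.0042 -0.9909  0.1344]
 [-1.      0.0041 -0.0009]]
```

```bash
python3 -m inch '[0.018,0.03,-0.025,-2,0,0,0, 0.018,0.03,-0.025,0,0,0,0, 0.018,0.03,-0.025,0,0,0,0, 0.018,0.02,-0.015,0,0,0,0, 0,0,0,0,0,0,0, 0,0,0,0,0,0,0]'
python3 - <<'E'
from h import *
go(BIG,.30)
from plant import ctrl
for n in("top","wrist","side"):
    s=ctrl.snapshot(n);cv2.imwrite(f"pics/{n}1.png",s["color"][:,:,::-1])
E
```

```text
clock: 2.78
tool_pos: [0.567, 0.0185, 0.3309]
orientation: [144.3, 89.8, -41.2]
force: [0.6, 0.4, 1.3]
opening: 0.0003
t 2.775 tcp [0.567  0.0185 0.3309] j6 62.68802085640115 F [0.5718 0.3868 1.2869] err w [-0.0062 -0.003  -0.0309] tool [0.0309 0.0035 0.006 ]
rot [array([-179.9496,    0.1678,   -0.2336]), array([ 0.0502, -0.1488, -0.1068])]
[[ 0.0024 -0.0961 -0.9954]
 [-0.0021 -0.9954  0.0961]
 [-1.      0.0019 -0.0026]]
```

View pics/wrist1.png

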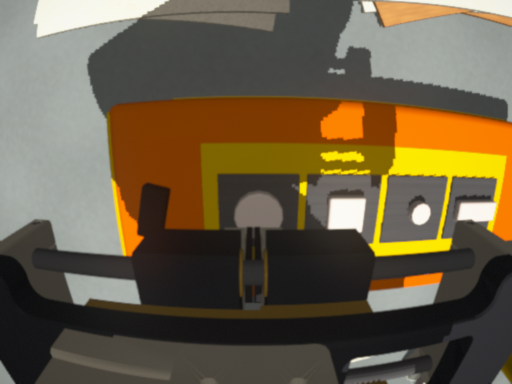

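View pics/side1.png

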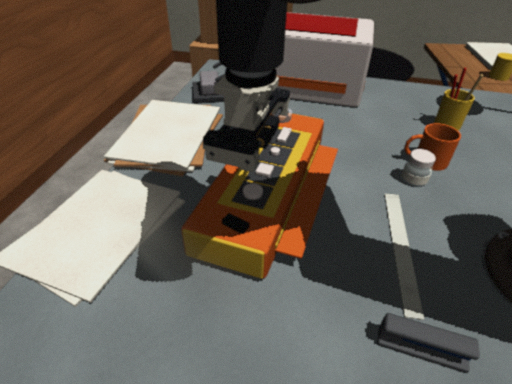

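The wrist view shows the big round key at about (259,210), straight ahead of the closed fingers at column 255. Dark finger blocks span columns 135-370, so I'll check their extent with depth before going down.

Run:
```python
from h import *
from plant import ctrl
s=ctrl.snapshot("wrist");D=s['depth'];K=s['K'];v,u=np.mgrid[0:384,0:512]
a=(u-K[0,2])/K[0,0];b=(v-K[1,2])/K[1,1];t=np.hypot(a,b)+1e-9
k=np.tan(t)/t
P=np.stack([a*k*D,-b*k*D,-D,np.ones_like(D)],-1)@np.array(s['hand_eye']).T
for r in (205,215,225,232,240,250,260,280,295,302):
    print(r,[(c,)+tuple(np.round(P[r,c,:3]*1000).astype(int).tolist()) for c in (100,140,180,230,255,275,320,360,380)])
# key centre
```

```text
205 [(100, 331, -186, 31), (140, 233, -90, -3), (180, 246, -60, 1), (230, 243, -18, 0), (255, 232, 2, -4), (275, 232, 17, -4), (320, 243, 54, 0), (360, 231, 84, -4), (380, 245, 109, 2)]
215 [(100, 332, -189, 45), (140, 234, -91, 6), (180, 245, -60, 9), (230, 243, -18, 8), (255, 231, 2, 4), (275, 232, 17, 4), (320, 243, 55, 9), (360, 231, 85, 5), (380, 245, 110, 11)]
225 [(100, 330, -191, 57), (140, 234, -93, 15), (180, 244, -61, 18), (230, 242, -19, 17), (255, 231, 2, 12), (275, 232, 17, 13), (320, 242, 55, 17), (360, 231, 86, 13), (380, 246, 112, 20)]
232 [(100, 330, -193, 67), (140, 234, -93, 21), (180, 105, -23, -38), (230, 104, -7, -39), (255, 169, 1, -10), (275, 106, 7, -38), (320, 104, 21, -38), (360, 243, 92, 25), (380, 244, 112, 26)]
240 [(100, 332, -196, 79), (140, 246, -100, 34), (180, 98, -22, -39), (230, 98, -7, -39), (255, 161, 1, -9), (275, 99, 6, -38), (320, 99, 20, -38), (360, 97, 32, -38), (380, 241, 112, 33)]
250 [(100, 331, -198, 93), (140, 91, -32, -38), (180, 92, -20, -38), (230, 92, -6, -39), (255, 147, 1, -10), (275, 92, 6, -38), (320, 92, 18, -38), (360, 91, 30, -38), (380, 246, 116, 45)]
260 [(100, 97, -50, -31), (140, 88, -31, -37), (180, 88, -19, -38), (230, 90, -6, -37), (255, 100, 1, -31), (275, 89, 6, -37), (320, 87, 18, -38), (360, 87, 29, -37), (380, 97, 40, -31)]
280 [(100, 330, -210, 140), (140, 88, -32, -30), (180, 89, -20, -30), (230, 88, -6, -31), (255, 94, 1, -27), (275, 89, 6, -31), (320, 88, 18, -31), (360, 89, 31, -29), (380, 293, 148, 111)]
295 [(100, 331, -218, 167), (140, 87, -33, -25), (180, 89, -21, -25), (230, 89, -7, -26), (255, 131, 1, 5), (275, 87, 6, -27), (320, 88, 19, -26), (360, 88, 31, -25), (380, 20, 0, -76)]
302 [(100, 85, -46, -23), (140, 88, -34, -22), (180, 88, -21, -23), (230, 88, -7, -23), (255, 132, 1, 10), (275, 87, 6, -24), (320, 88, 19, -23), (360, 89, 32, -22), (380, 329, 176, 173)]
```

The blocks stop about 70 mm behind the tips and the fingers are narrow at the tips, so they are clear. Next I centre over the key and lower to just above it.

```bash
python3 -m inch '[0.015,0.002,0.003,0,0,0,0, 0.015,0.002,0.003,0,0,0,0, 0.01,0,0,0,0,0,0, 0,0,0,0,0,0,0, 0,0,0,0,0,0,0]'; python3 -c "
from h import *
go(BIG,.278)"
```

```text
clock: 3.6
tool_pos: [0.5596, 0.0153, 0.2886]
orientation: [160.8, 89.8, -24.6]
force: [0.4, -0.2, 0.6]
opening: 0.0005
t 3.6 tcp [0.5596 0.0153 0.2886] j6 62.802446343598604 F [ 0.4266 -0.2126  0.5791] err w [ 0.0012  0.0002 -0.0106] tool [ 0.0106 -0.0003 -0.0012]
rot [array([-179.8455,    0.1088,   -0.3132]), array([ 0.1542, -0.1995, -0.0693])]
[[ 0.0034 -0.0943 -0.9955]
 [-0.0015 -0.9955  0.0943]
 [-1.      0.0012 -0.0035]]
```

Centred, about 10 mm above. I press in small steps while watching the force.

```bash
python3 -m inch '[0.009,0,0,0,0,0,0, 0.003,0,0,0,0,0,0, 0,0,0,0,0,0,0]'; python3 -m inch '[0.002,0,0,0,0,0,0, 0,0,0,0,0,0,0]'; python3 -m inch '[0.002,0,0,0,0,0,0, 0,0,0,0,0,0,0]'
```

```text
clock: 3.98
tool_pos: [0.5599, 0.0153, 0.2765]
orientation: [168.5, 89.7, -17.0]
force: [-1.3, -0.1, 2.3]
opening: 0.0006
clock: 4.22
tool_pos: [0.5599, 0.0153, 0.2748]
orientation: [170.8, 89.7, -14.6]
force: [-1.7, 0.6, 3.7]
opening: 0.0003
clock: 4.47
tool_pos: [0.5599, 0.0153, 0.2731]
orientation: [171.7, 89.7, -13.7]
force: [-1.8, -0.7, 4.8]
opening: 0.0
```

```bash
python3 -m inch '[0.002,0,0,0,0,0,0, 0,0,0,0,0,0,0]';python3 -m inch '[0.001,0,0,0,0,0,0, 0,0,0,0,0,0,0]'
python3 - <<'E'
from plant import ctrl
import cv2
for n in("wrist","side"):
    s=ctrl.snapshot(n);cv2.imwrite(f"pics/{n}2.png",cv2.resize(s["color"][60:260,130:400,::-1],None,fx=2.5,fy=2.5))
E
```

```text
clock: 4.72
tool_pos: [0.5598, 0.0153, 0.272]
orientation: [171.8, 89.7, -13.6]
force: [-2.4, 0.6, 5.4]
opening: 0.0003
clock: 4.97
tool_pos: [0.5597, 0.0153, 0.2721]
orientation: [171.9, 89.7, -13.5]
force: [-3.2, 0.3, 4.5]
opening: 0.0003
```

View pics/side2.png

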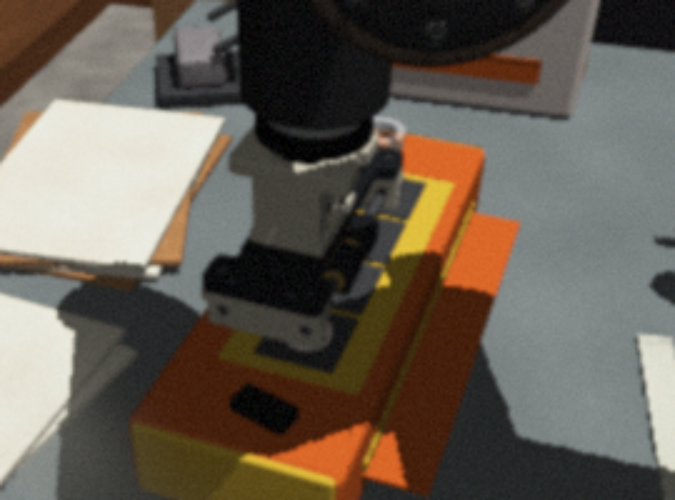

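View pics/wrist2.png

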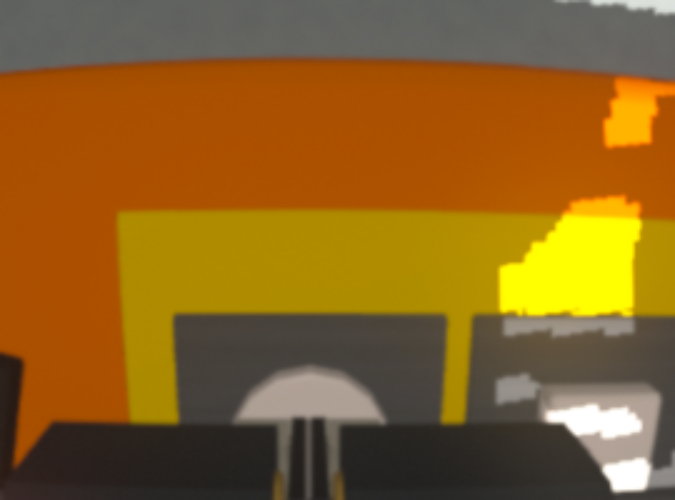

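The fingers are on the disc (wrist crop about (310,420)) and its top sits lower than the square's. The descent stalled at z=0.272, which fits full travel. One firmer push confirms the stop, and then I lift.

```bash
python3 -m inch '[0.003,0,0,0,0,0,0, 0.003,0,0,0,0,0,0]'; python3 -m inch '[-0.01,0,0,0,0,0,0, -0.02,0,0,0,0,0,0, -0.02,0,0,0,0,0,0, 0,0,0,0,0,0,0, 0,0,0,0,0,0,0]'
python3 - <<'E'
from h import *
go(BAR,.32)
from plant import ctrl
s=ctrl.snapshot("wrist");cv2.imwrite(f"pics/wrist3.png",s["color"][:,:,::-1])
E
```

```text
clock: 5.32
tool_pos: [0.5596, 0.0154, 0.2713]
orientation: [167.8, 89.6, -17.4]
force: [-17.1, 3.1, 38.8]
opening: 0.0005
clock: 5.95
tool_pos: [0.5595, 0.0157, 0.3219]
orientation: [176.8, 89.5, -8.5]
force: [0.4, -0.1, 0.0]
opening: 0.0005
t 5.95 tcp [0.5595 0.0157 0.3219] j6 62.81410310628046 F [ 0.4197 -0.0608  0.0134] err w [-0.019  -0.2085 -0.0019] tool [ 0.002   0.2094 -0.0002]
rot [array([-179.6834,    0.0441,   -0.8224]), array([ 0.3147, -0.5245, -0.0281])]
[[ 0.0091 -0.0915 -0.9958]
 [-0.0014 -0.9958  0.0915]
 [-1.      0.0005 -0.0092]]
```

View pics/wrist3.png

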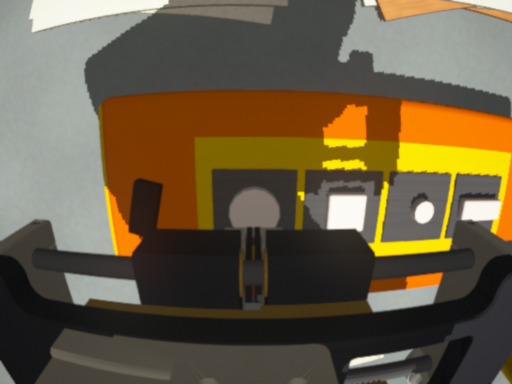

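The hard stop is confirmed: 39 N at z=0.271. The key is back up at (255,208). Moving on to the bar.

```bash
python3 -m inch '[0,0.04,0,0,-0.4,0,0, 0,0.04,0,0,0,0,0, 0,0.04,0,0,0,0,0, 0,0.04,0,0,0,0,0, 0,0.04,0,0,0,0,0, 0,0,0,0,0,0,0, 0,0,0,0,0,0,0]'
python3 - <<'E'
from h import *
go(BAR,.29)
from plant import ctrl
s=ctrl.snapshot("wrist");cv2.imwrite(f"pics/wrist4.png",s["color"][:,:,::-1])
E
```

```text
clock: 6.88
tool_pos: [0.5404, -0.1886, 0.3151]
orientation: [13.9, 89.6, -171.3]
force: [-0.3, 0.8, -0.2]
opening: 0.0003
t 6.875 tcp [ 0.5404 -0.1886  0.3151] j6 84.42662399743556 F [-0.332   0.8349 -0.2116] err w [ 0.0001 -0.0042 -0.0251] tool [ 0.0251  0.0041 -0.0007]
rot [array([-179.6095,    0.1536,    0.6119]), array([ 0.3894,  0.3904, -0.098 ])]
[[-0.0069 -0.0902 -0.9959]
 [-0.0011 -0.9959  0.0902]
 [-1.      0.0017  0.0068]]
```

View pics/wrist4.png

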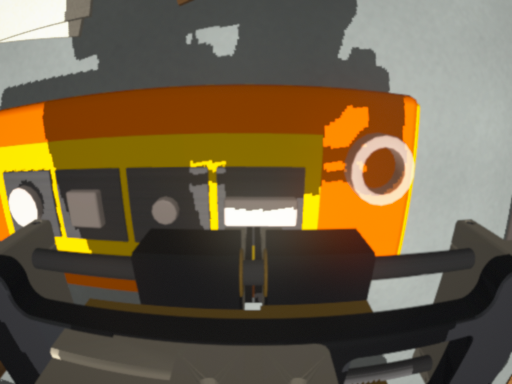

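The bar spans columns 224-298 at rows 196-227, about 4-5 mm right of the fingers. That matches the computed offset.

```bash
python3 -m inch '[0.015,0.004,0,0,0.4,0,0, 0.01,0,0,0,0,0,0, 0,0,0,0,0,0,0, 0,0,0,0,0,0,0]'; python3 -c "
from h import *
go(BAR,.278)"
```

```text
clock: 7.42
tool_pos: [0.5408, -0.1895, 0.2895]
orientation: [94.7, 89.9, -90.2]
force: [0.3, -0.2, -0.2]
opening: 0.0004
t 7.425 tcp [ 0.5408 -0.1895  0.2895] j6 84.73573113658668 F [ 0.2767 -0.1637 -0.1733] err w [-0.0003 -0.0033 -0.0115] tool [0.0115 0.0033 0.    ]
rot [array([-179.3424,    0.1577,   -0.014 ]), array([ 0.6575, -0.0089, -0.1008])]
[[-0.     -0.0856 -0.9963]
 [-0.0018 -0.9963  0.0856]
 [-1.      0.0018 -0.0001]]
```

```bash
python3 -m inch '[0.003,0.004,0,0,0,0,0, 0.006,0,0,0,0,0,0, 0.003,0,0,0,0,0,0, 0.002,0,0,0,0,0,0, 0,0,0,0,0,0,0]'; python3 -m inch '[0.002,0,0,0,0,0,0, 0.002,0,0,0,0,0,0, 0,0,0,0,0,0,0]'; python3 -m inch '[0.002,0,0,0,0,0,0, 0.002,0,0,0,0,0,0]'
```

```text
clock: 8.05
tool_pos: [0.5409, -0.1936, 0.2757]
orientation: [138.3, 89.9, -46.5]
force: [-1.2, 0.3, 3.6]
opening: 0.0003
clock: 8.43
tool_pos: [0.5408, -0.1936, 0.2722]
orientation: [140.7, 89.8, -44.2]
force: [-2.0, 1.6, 4.2]
opening: 0.0002
clock: 8.68
tool_pos: [0.5408, -0.1935, 0.2715]
orientation: [139.8, 89.8, -45.0]
force: [-9.2, 7.2, 26.1]
opening: 0.0001
```

The bar is bottomed too: z=0.2715 with 26 N. Lifting clear and checking.

```bash
python3 -m inch '[-0.01,0,0,0,0,0,0, -0.03,0,0,0,0,0,0, -0.04,0,0,0,0,0,0, -0.04,0,0,0,0,0,0, 0,0,0,0,0,0,0, 0,0,0,0,0,0,0, 0,0,0,0,0,0,0]'
python3 - <<'E'
from h import *
from plant import ctrl
s=ctrl.snapshot("wrist");cv2.imwrite("pics/wrist5.png",s["color"][:,:,::-1])
o=ctrl.get_obs();print(o['clock'],o['tool_pos'],o['force'],abs(o['qvel']).max())
K=s['K'];D=s['depth'];v,u=np.mgrid[0:384,0:512];a=(u-K[0,2])/K[0,0];b=(v-K[1,2])/K[1,1];t=np.hypot(a,b)+1e-9;k=np.tan(t)/t
P=np.stack([a*k*D,-b*k*D,-D],-1)@np.array(s['hand_eye'])[:3,:3].T+np.array(s['hand_eye'])[:3,3]
W=P@R.from_euler('xyz',o['orientation'],degrees=True).as_matrix().T+o['tool_pos']
u=(BIG-BAR)/3
for i in range(4):
    c=BAR+u*i; m=np.hypot(W[...,0]-c[0],W[...,1]-c[1])<.007
    m&=(W[...,2]>.07)&(W[...,2]<.12)
    print(i,m.sum(),np.median(W[m][:,2]) if m.any() else None)
E
```

```text
clock: 9.55
tool_pos: [0.5403, -0.1933, 0.3935]
orientation: [129.0, 89.8, -55.8]
force: [-0.2, 0.2, 0.1]
opening: 0.0004
9.6 [ 0.5402156  -0.19326868  0.39325253] [ 0.12724938 -0.38857234 -0.32311046] 0.27746094420123557
0 164 0.09938520355692557
1 145 0.09922752553595648
2 121 0.09940055072345105
3 92 0.0994195086603315
```

View pics/wrist5.png

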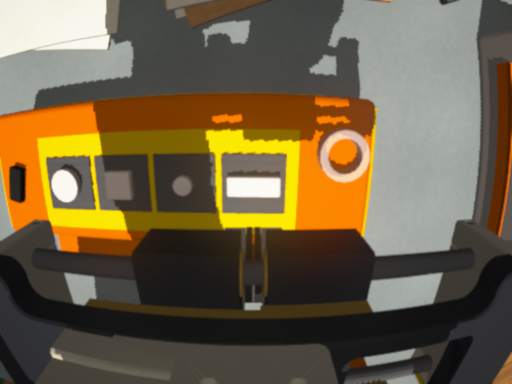

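All four keys are up: big round (66,186), square (119,185), small round (182,186) and bar (253,187), all measuring 99.2-99.4 mm. The eraser and tape roll are still on the laminator. Handing in.

```bash
python3 -c "
from plant import ctrl
print(ctrl.close_job())"
```

```text
the job is handed in; nothing more can be done
None
```

I pressed the large round key fully down and let it come back up, then did the same with the long bar key, using the closed fingertips. The job is handed in; the interface gives no verdict.

- **Presses:** both keys reached their hard stop, about 6 mm or slightly more down. The tool force there was 39 N on the round key and 26 N on the bar, well under the 120 N wrist limit. The round key's push was firmer than it needed to be, close to the 40 N limit for the arm and gripper body, though only the fingertips touched it.
- **Last checks:** at about 9.6 s of the 43 s, all four key tops measured 99.2–99.4 mm by wrist depth, all level. The eraser and tape roll were still in place. The arm was clear with its tips about 115 mm above the keys, and the tool force was near zero.
- **Disagreement:** triangulating the two fixed cameras put the key tops at about 96 mm. Wrist depth and the contact height both agreed with the stated 100 mm, so I used that.

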